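# Gauge a lamp tube in the tapered slot

### The job

Check the diameter of the brass tube in the tapered slot gauge: stand it in the wide end of the slot, on the gauge's base plate, and slide it along towards the narrow end until it wedges. Leave it standing there, then slide the red pointer along its track until it is level with the wedged tube, to mark the reading.

Things in the scene. Friction and masses are not known exactly. Their poses are not given: they have to be found in the camera images.
- brass_tube_mid (a point): centre (half-way up) of the brass tube: plain, upright, yellow brass with a dark bore, 26 mm outside diameter, 75 mm tall, about 0.12 kg, z along its axis. It stands on the table to the robot's right; a thinner steel tube (19 mm) and a thicker black one (32 mm), equally tall, stand near it and are not needed.
- gauge: tapered slot gauge, fixed: green base plate 220 (x) by 190 by 8 mm thick, two steel jaws on it, tops 26 mm above the table, jaws 14 mm thick. Origin on the table under the slot's middle, z up. The slot runs along x at y = 0, open above and at both ends: 40 mm wide at x = -80 mm (wide end), evenly to 12 mm at x = +80. The tube stands on the plate between the jaws. White scale on the -y side.
- pointer_knob (a point): middle of the red pointer's knob, 42 mm above the table; axes as the gauge's. The knob is 14 by 14 mm, 24 to 56 mm above the table, on a carriage 20 by 22 mm that slides (1 N, stays where left) parallel to the gauge's x at gauge y = -88 mm, from x = -90 to +90 mm. It starts towards the narrow end. Its thin arm points to the slot at the knob's own x.

How it is judged (in metres and radians):
On the way, in this order (a step that is already met when the one before it is completed fails the run):
1. the brass tube stands upright in the wide end of the slot, down on the base plate (x of brass_tube_mid in the frame of gauge between -0.105 and -0.025 m and y of brass_tube_mid in the frame of gauge between -0.012 and 0.012 m and z of brass_tube_mid in the frame of gauge between 0.03 and 0.056 m and angle between brass_tube_mid's own z axis and vertical below 0.17 rad), for 0.1 s.
2. the tube has slid along to where it wedges, still upright and low in the slot (x of brass_tube_mid in the frame of gauge between -0.012 and 0.012 m and y of brass_tube_mid in the frame of gauge between -0.012 and 0.012 m and z of brass_tube_mid in the frame of gauge between 0.03 and 0.056 m and angle between brass_tube_mid's own z axis and vertical below 0.17 rad), for 0.2 s.
3. the red pointer is level with the wedged tube (all of step 2 and x of brass_tube_mid in the frame of pointer_knob between -0.012 and 0.012 m), for 0.2 s.
At the end, for the whole second after the job is handed in: The brass tube, released, stands wedged in the slot: within 12 mm along it of the middle, where 26 mm just fits, within 12 mm of its centre line, foot within about 10 mm of the base plate, tilted under 10 degrees; the red pointer stands within 12 mm, along the slot, of the tube's axis (all of step 3); the robot touches nothing.
It also fails if it takes over 48 s, if anything falls off the work surface, if the arm or the gripper's body presses on something with over 40 N, if the wrist force passes 120 N, or if a joint passes its speed limit or range.

### The arm

A 6-joint arm with a two-finger parallel gripper is mounted at the origin on the work surface. World frame = base frame: x ahead of the robot, y to its left, z up, the work surface at z = 0. Lengths are in mm, angles in degrees, forces in N, time in s.
With the tool pointing down it reaches from about 350 to 850 mm from the base axis. Payload 8.1 kg.
Tool frame: the origin (TCP) lies at the centre of the arm's flange, where the gripper is bolted on; the fingertips stand 173 mm ahead of it and the grasp point (between the pads) lies 155 mm ahead of it; z points along the fingers, y is the line along which they close (so a half turn about z gives the same grasp; the last joint's range is limited). The gripper opens to 85 mm and grips with 20 to 120 N. Pads are 22 mm wide; open, the fingers measure 114 mm over their backs; the gripper's body (76 mm by 85 mm) begins 54 mm behind the grasp point. The pads swing forward as they close: fully open they stand 13 mm farther back than shut.
Start: joints at [-69.179, 7.471, 85.268, -0, 87.261, -4.893], TCP at [260.351, -540.578, 404.692] pointing down, gripper open.
Joint ranges: [-169.43, 169.43], [-51.17, 129.36], [1.28, 143.12], [-76.62, 256.62], [0, 156.53], [-152.29, 152.29]. Speed limits (degrees/s): [136.94, 136.94, 159.86, 180, 180, 180].

### API

Orientations are given as [roll, pitch, yaw] about the fixed x, y, z axes, in that order (R = Rz(yaw) Ry(pitch) Rx(roll)).
In Python, from bench import * gives the robot as it stands.
- The arm moves only by the shell command python3 -m jog 'ROWS' [FORCE]. ROWS is text: rows parted by semicolons, each of 7 numbers parted by spaces: the shift along the tool's x, y, z scaled (see below), then the turn, a rotation vector about the tool's x, y, z scaled (see below), then the closure, from -1 (fully open) to 1 (shut). In form: tx ty tz wx wy wz hand; .... A call has 1 to 5 rows; each row shifts and turns the commanded pose from where the row before left it, along the tool's axes as they then stand; what a row does not reach is not made up. The controller multiplies each number of a shift by 0.1 m and each number of a turn by 60 degrees. A row lasts 1/8 s, in which the tool goes at most 62.5 mm and 10.7 degrees, less where a joint would pass 70% of its speed; a pose out of reach is approached as far as the arm can. A call with a number of a shift or a turn outside -1 to 1 is refused whole. A call with a gripper value outside its range is refused whole. The fingers move at their own pace and stop on an object; FORCE is the grip in N (left out, the last holds). Time passes only in rows, so rows that do not move let the fingers close. It gives the time, the measured TCP pose, the force, the opening and the grip force at its end, in the units of the state.
- sense(): the state, without advancing time (a new reading comes with each control period).
- snapshot(name): name is "side" or "top" or "wrist"; returns a dict with "img" (400x640x3 uint8, red, green, blue), "fx", "fy", "cx", "cy" (pixels), "dist" ([k1, k2, p1, p2, k3] as OpenCV has them; the pictures are not rectified), "extrinsics" (4x4, takes a point from camera to world coordinates). Camera axes: x right, y down, z forward; pixel columns grow to the right and rows downward; lengths in mm; the calibration is good to about 2 mm. A picture is of the moment at which its call begins. There is no depth.
- hand_in(): hands the job in; it is judged then, once.
The state is a dict: "time": time; "joint_pos": joint angles; "qd": joint speeds; "joint_efforts": joint torques, N m; "tool_pos": TCP position; "tcp_rot": TCP orientation; "ft_force": force on the tool from outside, world axes, zero at the start; "wrist_torque": the same for the moment, N m; "finger_gap": finger opening in mm; "grip_force": force on a finger pad.
Only numpy, scipy, OpenCV 4.12 (cv2) and the standard library are available. Lean on these libraries where they do the work, as an engineer would, in place of code of your own. Each camera call takes 0.05 s, during which the arm holds its last target. There are 200 camera calls.

## Working session

There is one attempt and no reset: what is moved stays moved. The work goes in short steps, Python scripts to look and compute and a shell command to move; the robot and the scene stay as the last step left them, time stands still between calls to the robot, and variables do not carry over. Pictures are saved under pics/ and viewed, at most 10 in all, crops included, and the job is handed in when it is done.

```bash
ls; mkdir -p pics; python3 - <<'E'
from bench import *
import cv2,numpy as np
for n in ["side","top"]:
    s=snapshot(n); cv2.imwrite(f"pics/{n}0.png",s["img"][:,:,::-1]); print(n,s["fx"],s["cx"],s["cy"],s["dist"]);print(np.round(s["extrinsics"],3))
print(sense())
E
```

```text
pics
side 505.5599747597364 327.53725773349856 205.39258778152643 [-0.10740012  0.          0.          0.          0.        ]
[[-8.00000e-01 -3.27000e-01  5.03000e-01  1.38702e+02]
 [-6.00000e-01  4.54000e-01 -6.59000e-01  4.67618e+02]
 [-1.30000e-02 -8.29000e-01 -5.60000e-01  5.27353e+02]
 [ 0.00000e+00  0.00000e+00  0.00000e+00  1.00000e+00]]
top 476.40563292071795 314.7260557768577 199.2338575797955 [-0.04322689  0.          0.          0.          0.        ]
[[-2.30000e-02 -9.95000e-01  9.60000e-02  4.52916e+02]
 [-1.00000e+00  2.20000e-02 -1.10000e-02 -5.41560e+01]
 [ 9.00000e-03 -9.60000e-02 -9.95000e-01  9.21021e+02]
 [ 0.00000e+00  0.00000e+00  0.00000e+00  1.00000e+00]]
{'time': 0.1, 'joint_pos': array([-6.91793357e+01,  7.51356911e+00,  8.53237020e+01,  4.24372436e-04,
        8.72610003e+01, -4.89275669e+00]), 'qd': array([ 0.06259622, -0.06329142, -0.10628889, -0.02431465, -0.05243558,
       -0.06245161]), 'joint_efforts': array([ 2.58744767e-03, -5.70950961e+01, -5.01939368e+01,  4.16210571e-05,
        8.19324749e-03, -7.88315674e-05]), 'tool_pos': array([ 260.27408782, -540.38353015,  403.71365643]), 'tcp_rot': array([-1.79902123e+02, -8.80396824e-03,  2.57133928e+01]), 'ft_force': array([0.59106086, 0.6279274 , 0.17706903]), 'wrist_torque': array([0.00382294, 0.02850593, 0.02151333]), 'grip_force': 0.0, 'finger_gap': 85.21126019870376}
```

View pics/top0.png

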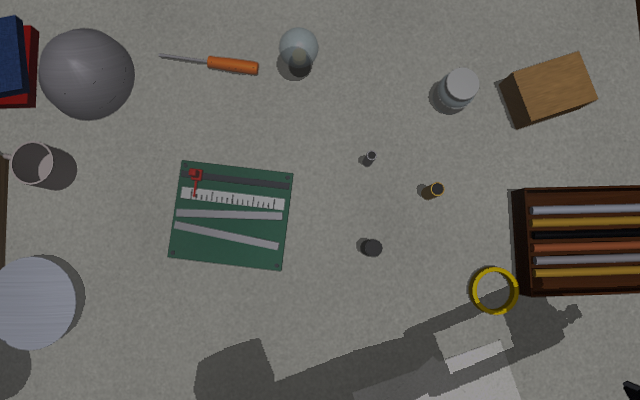

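View pics/side0.png

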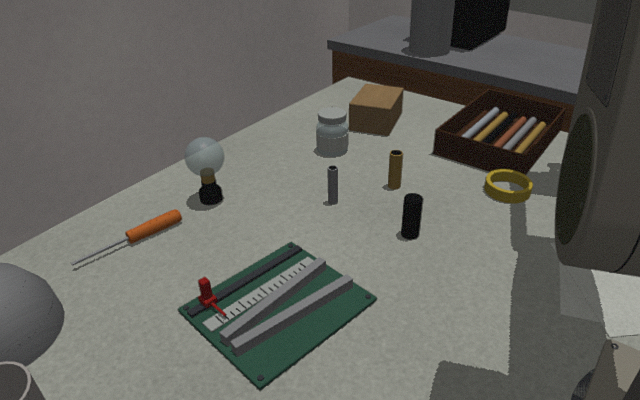

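The top view shows the gauge (rows 160–270, cols 168–293), with its wide end to the right and the red knob at about (195,173). The brass tube is at about (435,189). The side view shows the same layout, with the brass tube at about (396,168) and the knob at about (206,292).

```bash
cat > h.py <<'E'
from bench import *
import cv2,numpy as np
def ray(s,uv):
    K=np.array([[s["fx"],0,s["cx"]],[0,s["fy"],s["cy"]],[0,0,1]])
    p=cv2.undistortPoints(np.float64(uv).reshape(-1,1,2),K,np.float64(s["dist"])).reshape(-1,2)
    E=np.array(s["extrinsics"]); d=np.c_[p,np.ones(len(p))]@E[:3,:3].T
    return E[:3,3],d
def onz(s,uv,z):
    o,d=ray(s,uv); return o+d*((z-o[2])/d[:,2])[:,None]
def big(m):
    c,_=cv2.findContours(m.astype(np.uint8),cv2.RETR_EXTERNAL,cv2.CHAIN_APPROX_NONE); return max(c,key=cv2.contourArea)
def roi(m,x0,x1,y0,y1):
    r=np.zeros_like(m); r[y0:y1,x0:x1]=m[y0:y1,x0:x1]; return r
E
python3 - <<'E'
from h import *
np.set_printoptions(precision=1,suppress=True)
S={}
for n in ["side","top"]:
    s=S[n]=snapshot(n); hsv=cv2.cvtColor(s["img"],cv2.COLOR_RGB2HSV); H,Sa,V=[hsv[...,i].astype(int) for i in range(3)]
    g=(H>60)&(H<95)&(Sa>80)
    b=roi((H>12)&(H<28)&(Sa>110)&(V>50),*((380,415,140,200) if n=="side" else (415,455,175,205)))
    r=roi(((H<6)|(H>174))&(Sa>150)&(V>70),*((180,240,270,330) if n=="side" else (180,215,160,205)))
    hull=cv2.convexHull(big(g)); q=cv2.approxPolyN(hull,4,ensure_convex=True).reshape(-1,2)
    W=onz(s,q,8); print(n,"corners",W[:,:2].tolist(),"mean",W.mean(0),"sides",np.linalg.norm(W-np.roll(W,1,0),axis=1))
    for m,l in((b,"brass"),(r,"red")):
        c=big(m); print(l,cv2.boundingRect(c),cv2.contourArea(c),cv2.minAreaRect(c))
s=S["top"]["img"]
a=cv2.resize(s[170:210,410:460],None,fx=8,fy=8,interpolation=0);b=cv2.resize(s[160:200,180:230],None,fx=8,fy=8,interpolation=0)
c=cv2.resize(S["side"]["img"][140:200,370:420],None,fx=5,fy=5,interpolation=0);d=cv2.resize(S["side"]["img"][270:330,185:235],None,fx=5,fy=5,interpolation=0)
im=np.zeros((620,800,3),np.uint8);im[:320,:400]=a;im[:320,400:]=b;im[320:,:250]=c[:300];im[320:,400:650]=d[:300]
cv2.imwrite("pics/crop.png",im[:600,:,::-1])
E
```

```text
side corners [[402.44459671522003, 5.188204988194627], [432.72765158629437, 222.4961813112892], [630.7758257571772, 193.91632279065487], [448.55246749612326, -0.6926372202520383]] mean [478.6 105.2   8. ] sides [ 46.5 219.4 200.1 266.6]
brass (388, 152, 15, 37) 346.0 ((394.55523681640625, 170.33795166015625), (12.124641418457031, 35.79261016845703), 4.763641834259033)
red (199, 294, 27, 22) 87.5 ((213.9393310546875, 301.8672180175781), (31.581275939941406, 11.741756439208984), 31.759479522705078)
top corners [[592.6563384488107, -23.837127725806646], [407.21042651547344, 4.379101207844663], [438.2733349316594, 219.51597490484292], [623.0403357531527, 191.35889985765553]] mean [515.3  97.9   8. ] sides [217.3 187.6 217.4 186.9]
brass (430, 182, 15, 14) 137.5 ((436.75006103515625, 188.75003051757812), (13.435027122497559, 12.727920532226562), 45.0)
red (189, 169, 13, 11) 56.0 ((195.0, 174.0), (10.0, 12.0), 90.0)
```

View pics/crop.png

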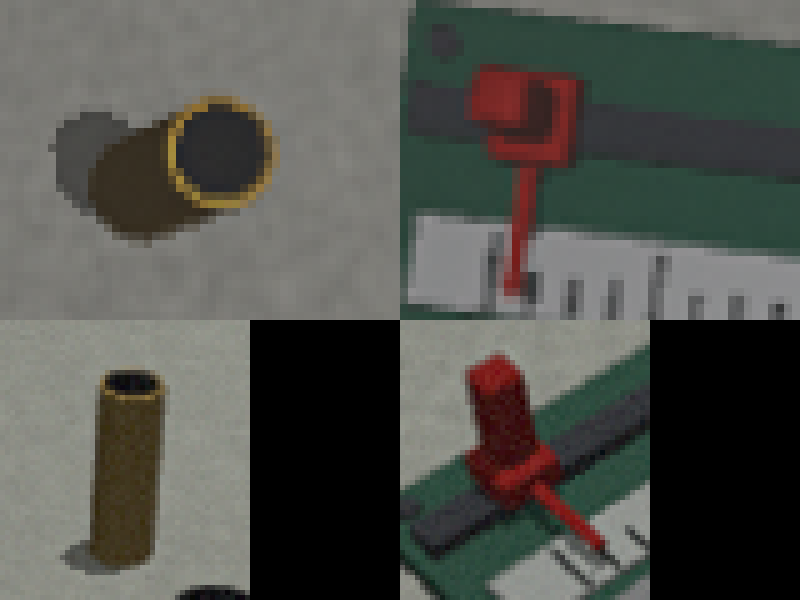

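The crop shows the brass top ring at about (437.1,188.5) in the top view and (395.9,152.3) in the side view. The knob top is at (192.6,171.6) in the top view and (203.9,278.7) in the side view.

```bash
python3 - <<'E'
from h import *
np.set_printoptions(precision=1,suppress=True)
t=snapshot("top");s=snapshot("side")
print("brass",onz(t,[437.1,188.5],75),onz(s,[395.9,152.3],75))
k=onz(t,[192.6,171.6],56);k2=onz(s,[203.9,278.7],56);print("knob",k,k2)
c=np.array([515.3,97.9]);a=np.radians(81.9);ex=np.array([np.cos(a),np.sin(a)]);ey=np.array([-ex[1],ex[0]])
for p in(k,k2):print("knob in gauge",(p[0,:2]-c)@ex,(p[0,:2]-c)@ey)
print("wide target",c-60*ex,"mid",c, "knob line mid",c-88*ey)
w=snapshot("wrist");print(np.round(w["extrinsics"],2));
# jaw-edge check: corners of plate in side by line fits
img=cv2.cvtColor(s["img"],cv2.COLOR_RGB2HSV);m=(img[...,0]>60)&(img[...,0]<95)&(img[...,1]>80);m=roi(m,170,385,235,390)
q=cv2.approxPolyN(cv2.convexHull(big(m)),4,ensure_convex=True).reshape(-1,2);W=onz(s,q,8);print(q.tolist(),W[:,:2],W.mean(0))
st=sense();print(st["tool_pos"],st["tcp_rot"])
E
```

```text
brass [[ 548.8 -284.3   75. ]] [[ 547.6 -284.2   75. ]]
knob [[592.1 158.8  56. ]] [[592.5 158.5  56. ]]
knob in gauge 71.11571821324287 -67.4081211076744
knob in gauge 70.88963781532667 -67.85506861171794
wide target [506.8  38.5] mid [515.3  97.9] knob line mid [602.4  85.5]
[[   0.4   -0.8   -0.3  334.7]
 [  -0.9   -0.4   -0.1 -504.1]
 [  -0.     0.3   -0.9  373.7]
 [   0.     0.     0.     1. ]]
[[378, 298], [260, 390], [173, 306], [354, 283]] [[402.4   5.2]
 [432.7 222.5]
 [630.8 193.9]
 [448.6  -0.7]] [478.6 105.2   8. ]
[ 260.3 -540.5  404.5] [-180.    -0.    25.7]
```

The knob sits at -67 from the plate centre, not -88, so the plate isn't centred on the slot. I'll measure the jaws directly.

```bash
python3 - <<'E'
from h import *
np.set_printoptions(precision=1,suppress=True)
t=snapshot("top");hsv=cv2.cvtColor(t["img"],cv2.COLOR_RGB2HSV)
m=roi((hsv[...,1]<50)&(hsv[...,2]>95),172,290,204,256)
cs,_=cv2.findContours(m.astype(np.uint8),cv2.RETR_EXTERNAL,cv2.CHAIN_APPROX_NONE)
c=np.array([515.3,97.9]);a=np.radians(81.9);R=np.array([[np.cos(a),np.sin(a)],[-np.sin(a),np.cos(a)]])
for k in cs:
    if cv2.contourArea(k)<150: continue
    r=cv2.minAreaRect(k);W=onz(t,cv2.boxPoints(r),26)[:,:2];print(r);print((W-c)@R.T, (W.mean(0)-c)@R.T, W.mean(0))
E
```

```text
((225.91064453125, 235.1110076904297), (105.74747467041016, 7.7324395179748535), 12.26477336883545)
[[ 99.9  38.5]
 [ 98.9  24. ]
 [-99.5  42.6]
 [-98.2  56.9]] [ 0.2 40.5] [475.2 103.8]
((228.520263671875, 213.87164306640625), (105.23556518554688, 7.641185760498047), 1.8476102352142334)
[[ 98.6  16.2]
 [100.2   1.9]
 [-97.6 -15.4]
 [-99.   -1. ]] [0.6 0.4] [514.9  98.5]
```

```bash
python3 -m jog '0 0 0.1 0 0 0.141 -1; 0 0 0.1 0 0 0.141 -1; 0 0 0.1 0 0 0.141 -1; 0 0 0.1 0 0 0.141 -1; 0 0 0 0 0 0 -1' 40
cat > go.py <<'E'
import sys
from h import *
np.set_printoptions(precision=3,suppress=True)
from scipy.spatial.transform import Rotation as R
st=sense();Rm=R.from_euler('xyz',st["tcp_rot"],degrees=True)
print("t",st["time"],"pos",st["tool_pos"],"rpy",st["tcp_rot"],"F",st["ft_force"],"gap",st["finger_gap"],"grip",st["grip_force"])
if len(sys.argv)>3:
    d=np.array([float(v) for v in sys.argv[1:4]])-st["tool_pos"]
    print("shift units",Rm.inv().apply(d)/100,"turn units",(Rm.inv()*R.from_euler('xyz',[180,0,-8.1],degrees=True)).as_rotvec(degrees=True)/60)
E
python3 go.py 548.2 -284.3 300
```

```text
time: 1.02
tool_pos: [260.2, -540.3, 363.7]
tcp_rot: [-179.9, 0.1, -8.1]
ft_force: [-0.6, -0.1, 0.0]
finger_gap: 85.2
grip_force: 0.0
t 1.025 pos [ 260.236 -540.28   363.687] rpy [-179.907    0.052   -8.074] F [-0.626 -0.138  0.05 ] gap 85.16945890458935 grip 0.0
shift units [ 2.492 -2.938  0.639] turn units [-0.002  0.001  0.   ]
```

```bash
python3 -m jog '0.31 -0.367 0.08 0 0 0 -1; 0.31 -0.367 0.08 0 0 0 -1; 0.31 -0.367 0.08 0 0 0 -1; 0.31 -0.367 0.08 0 0 0 -1'; python3 -m jog '0.31 -0.367 0.08 0 0 0 -1; 0.31 -0.367 0.08 0 0 0 -1; 0.31 -0.367 0.08 0 0 0 -1; 0.31 -0.367 0.08 0 0 0 -1; 0 0 0 0 0 0 -1'
python3 go.py 548.2 -284.3 205
```

```text
time: 1.52
tool_pos: [405.0, -411.8, 333.4]
tcp_rot: [179.9, -0.1, -7.9]
ft_force: [0.9, -0.6, 0.5]
finger_gap: 85.3
grip_force: 0.0
time: 2.15
tool_pos: [549.4, -282.3, 300.5]
tcp_rot: [-179.9, -0.0, -7.7]
ft_force: [0.4, 0.5, -0.3]
finger_gap: 85.9
grip_force: 0.0
t 2.15 pos [ 549.359 -282.336  300.489] rpy [-179.949   -0.006   -7.678] F [ 0.449  0.506 -0.296] gap 85.93480093075226 grip 0.0
shift units [-0.009  0.022  0.955] turn units [-0.001 -0.     0.007]
```

```bash
python3 -m jog '-0.01 0.02 0.3 0 0 0.007 -1; 0 0 0.33 0 0 0 -1; 0 0 0.32 0 0 0 -1; 0 0 0 0 0 0 -1' && python3 -m jog '0 0 0 0 0 0 1; 0 0 0 0 0 0 1; 0 0 0 0 0 0 1; 0 0 0 0 0 0 1; 0 0 0 0 0 0 1' 40; python3 go.py 548.2 -284.3 205
```

```text
time: 2.65
tool_pos: [544.4, -286.7, 203.1]
tcp_rot: [-179.9, 0.3, -8.5]
ft_force: [0.2, 0.8, 0.8]
finger_gap: 85.5
grip_force: 0.0
time: 3.28
tool_pos: [546.6, -287.0, 206.8]
tcp_rot: [180.0, -0.1, -8.5]
ft_force: [-0.5, 1.0, 5.3]
finger_gap: 25.1
grip_force: 40.1
t 3.275 pos [ 546.557 -287.037  206.812] rpy [179.961  -0.091  -8.535] F [-0.476  0.963  5.328] gap 25.13826378951936 grip 40.069624185562134
shift units [ 0.012 -0.03   0.018] turn units [ 0.001 -0.002 -0.007]
```

```bash
python3 -m jog '0 0 -0.4 0 0 0.007 1; 0 0 -0.5 0 0 0 1; 0 0 0 0 0 0 1'; python3 go.py 486 36.7 300
```

```text
time: 3.65
tool_pos: [547.7, -287.8, 301.2]
tcp_rot: [179.8, -0.5, -9.0]
ft_force: [0.1, 0.9, -1.6]
finger_gap: 25.2
grip_force: 39.6
t 3.65 pos [ 547.7   -287.803  301.234] rpy [179.792  -0.469  -8.955] F [ 0.15   0.89  -1.594] gap 25.150810735143185 grip 39.62627470493317
shift units [-1.115 -3.109 -0.008] turn units [ 0.004 -0.008 -0.014]
```

```bash
python3 -m jog '-0.159 -0.444 0 0 0 0 1; -0.159 -0.444 0 0 0 0 1; -0.159 -0.444 0 0 0 0 1; -0.159 -0.444 0 0 0 0 1'; python3 -m jog '-0.159 -0.444 0 0 0 0 1; -0.159 -0.444 0 0 0 0 1; -0.159 -0.444 0 0 0 0 1; 0 0 0 0 0 0 1; 0 0 0 0 0 0 1'; python3 go.py 486 36.7 240; python3 - <<'E'
from h import *
for n in ["top","side"]:cv2.imwrite(f"pics/{n}1.png",snapshot(n)["img"][:,:,::-1])
a=cv2.imread("pics/top1.png")[110:310,130:370];b=cv2.imread("pics/side1.png")[170:400,150:420]
a=cv2.resize(a,(400,333));b=cv2.resize(b,(400,333));cv2.imwrite("pics/c1.png",np.hstack([a,b]))
E
```

```text
time: 4.15
tool_pos: [509.9, -99.9, 294.2]
tcp_rot: [-180.0, 0.1, -9.0]
ft_force: [0.4, 1.0, -0.9]
finger_gap: 24.7
grip_force: 39.8
time: 4.78
tool_pos: [484.3, 37.4, 294.9]
tcp_rot: [180.0, 0.1, -8.9]
ft_force: [0.3, -0.5, -1.9]
finger_gap: 25.3
grip_force: 39.9
t 4.775 pos [484.294  37.444 294.855] rpy [179.964   0.066  -8.912] F [ 0.264 -0.501 -1.94 ] gap 25.34855685219835 grip 39.88123297691345
shift units [0.019 0.004 0.549] turn units [ 0.001  0.001 -0.014]
```

View pics/c1.png

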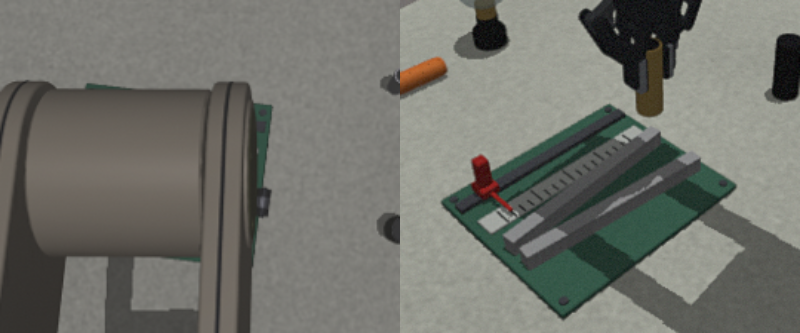

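The tube is held upright above the wide end (side crop, tube at about (650,85)). The top view is blocked by the arm. Next I'll descend.

```bash
python3 -m jog '0.02 0 0.25 0 0 -0.014 1; 0 0 0.27 0 0 0 1; 0 0 0 0 0 0 1; 0 0 0 0 0 0 1'; python3 go.py 486 36.7 215; python3 - <<'E'
from h import *
s=snapshot("side");cv2.imwrite("pics/c2.png",cv2.resize(s["img"][200:400,200:430,::-1],None,fx=3,fy=3))
hsv=cv2.cvtColor(s["img"],cv2.COLOR_RGB2HSV);H,Sa,V=[hsv[...,i].astype(int) for i in range(3)]
c=big(roi((H>10)&(H<30)&(Sa>100)&(V>40),280,400,180,330));print(cv2.boundingRect(c))
E
```

```text
time: 5.38
tool_pos: [487.0, 36.6, 244.5]
tcp_rot: [180.0, -0.0, -8.2]
ft_force: [0.6, -0.0, -0.3]
finger_gap: 25.0
grip_force: 39.9
t 5.375 pos [486.992  36.576 244.469] rpy [179.999  -0.03   -8.188] F [ 0.575 -0.045 -0.304] gap 25.032539465306296 grip 39.89611566066742
shift units [-0.01   0.     0.295] turn units [ 0.    -0.    -0.001]
(309, 226, 18, 52)
```

View pics/c2.png

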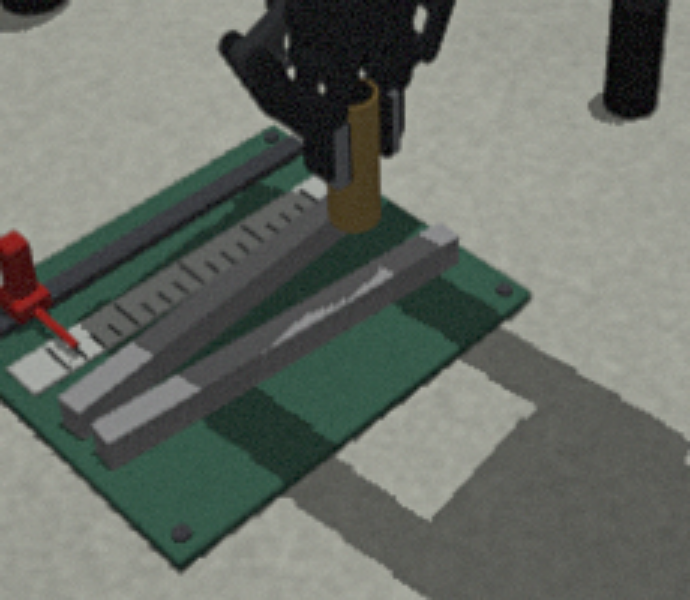

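The tube hangs just above the slot's wide end; its foot in the crop is at about (355,225), between the jaws.

```bash
python3 -m jog '-0.01 0 0.1 0 0 0 1; 0 0 0.1 0 0 0 1; 0 0 0.07 0 0 0 1; 0 0 0 0 0 0 1; 0 0 0 0 0 0 1'; python3 go.py 486 36.7 215
```

```text
time: 6.05
tool_pos: [485.6, 37.4, 216.8]
tcp_rot: [-180.0, 0.0, -8.1]
ft_force: [0.1, -1.0, -1.1]
finger_gap: 25.2
grip_force: 39.9
t 6.05 pos [485.645  37.403 216.77 ] rpy [-179.999    0.001   -8.121] F [ 0.135 -1.026 -1.13 ] gap 25.22118124261546 grip 39.896326661109924
shift units [0.005 0.006 0.018] turn units [-0.  0. -0.]
```

```bash
python3 -m jog '0 0 0.02 0 0 0 1; 0 0 0 0 0 0 1; 0 0 0 0 0 0 1'; python3 go.py 495.2 101.1 215; python3 - <<'E'
from h import *
s=snapshot("side");cv2.imwrite("pics/c3.png",cv2.resize(s["img"][200:400,200:430,::-1],None,fx=3,fy=3))
E
```

```text
time: 6.42
tool_pos: [485.6, 37.4, 214.8]
tcp_rot: [-180.0, -0.0, -8.1]
ft_force: [0.0, 1.1, -1.5]
finger_gap: 24.8
grip_force: 40.1
t 6.425 pos [485.645  37.364 214.832] rpy [-179.998   -0.014   -8.127] F [ 0.009  1.115 -1.475] gap 24.806518934171805 grip 40.080512166023254
shift units [ 0.004 -0.644 -0.002] turn units [-0. -0. -0.]
```

View pics/c3.png

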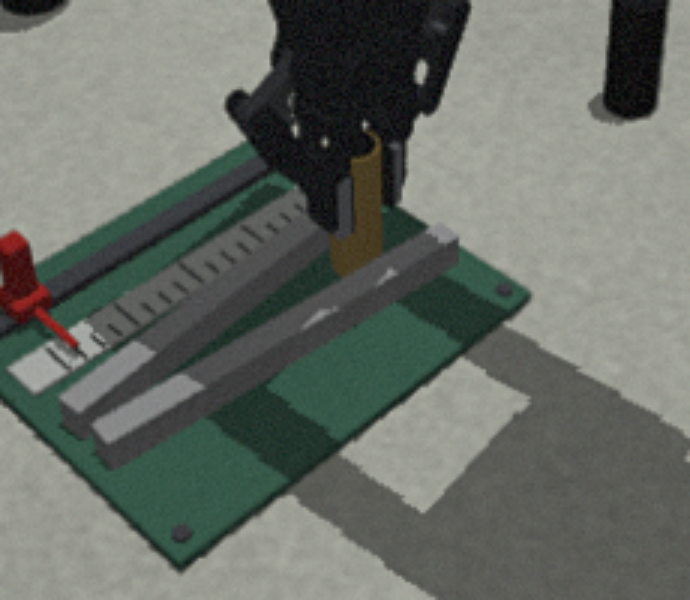

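The tube stands in the slot between the jaws at about (355,205), with no notable contact forces. Now I'll slide it.

```bash
python3 -m jog '0 -0.1 0 0 0 0 1; 0 -0.12 0 0 0 0 1; 0 -0.12 0 0 0 0 1; 0 -0.12 0 0 0 0 1; 0 -0.08 0 0 0 0 1'; python3 -m jog '0 -0.05 0 0 0 0 1; 0 0 0 0 0 0 1; 0 0 0 0 0 0 1';  python3 go.py 495.2 101.1 215
```

```text
time: 7.1
tool_pos: [493.4, 91.8, 214.8]
tcp_rot: [180.0, -0.0, -8.1]
ft_force: [-1.1, -2.7, 2.2]
finger_gap: 24.9
grip_force: 40.0
time: 7.48
tool_pos: [494.0, 96.1, 214.9]
tcp_rot: [-179.9, -0.0, -8.1]
ft_force: [-0.8, 3.4, 3.6]
finger_gap: 25.4
grip_force: 40.2
t 7.475 pos [493.964  96.07  214.851] rpy [-179.932   -0.006   -8.137] F [-0.778  3.406  3.617] gap 25.39314075478315 grip 40.18665075302124
shift units [ 0.005 -0.052 -0.001] turn units [-0.001 -0.    -0.001]
```

```bash
for i in 1 2 3; do :; done; python3 -m jog '0 -0.03 0 0 0 0 1; 0 0 0 0 0 0 1'; python3 -m jog '0 -0.02 0 0 0 0 1; 0 0 0 0 0 0 1'; python3 go.py 495.2 101.1 215
```

```text
time: 7.72
tool_pos: [494.3, 98.0, 214.8]
tcp_rot: [179.9, 0.0, -8.1]
ft_force: [-3.1, -4.4, 6.2]
finger_gap: 25.3
grip_force: 40.6
time: 7.98
tool_pos: [494.5, 99.6, 214.8]
tcp_rot: [179.9, 0.0, -8.2]
ft_force: [-3.6, -7.6, 7.2]
finger_gap: 25.2
grip_force: 40.7
t 7.975 pos [494.466  99.595 214.836] rpy [179.852   0.037  -8.151] F [-3.603 -7.646  7.172] gap 25.233705583428197 grip 40.70841193199158
shift units [ 0.005 -0.016 -0.002] turn units [ 0.002  0.001 -0.001]
```

Resistance is building at about the expected point, so it is wedging. One more small push, then release.

```bash
python3 -m jog '0 -0.02 0 0 0 0 1; 0 0 0 0 0 0 1; 0 0 0 0 0 0 1'; python3 go.py 495.2 101.1 215;  python3 -m jog '0 0 0 0 0 0 0.2; 0 0 0 0 0 0 -0.2; 0 0 0 0 0 0 -0.2; 0 0 -0.1 0 0 0 -0.2; 0 0 -0.2 0 0 0 -0.2'; python3 -m jog '0 0 -0.3 0 0 0 -0.2; 0 0 -0.3 0 0 0 -0.2; 0 0 0 0 0 0 -0.2; 0 0 0 0 0 0 -0.2'; python3 go.py 582.3 159.2 305; python3 - <<'E'
from h import *
s=snapshot("side");cv2.imwrite("pics/c4.png",cv2.resize(s["img"][200:400,170:400,::-1],None,fx=3,fy=3))
E
```

```text
time: 8.35
tool_pos: [494.7, 101.4, 214.8]
tcp_rot: [179.8, 0.1, -8.2]
ft_force: [-3.7, -9.1, 8.4]
finger_gap: 24.8
grip_force: 40.9
t 8.35 pos [494.669 101.359 214.825] rpy [179.829   0.053  -8.158] F [-3.67  -9.074  8.352] gap 24.835192935695407 grip 40.8617502450943
shift units [ 0.006  0.002 -0.002] turn units [ 0.003  0.001 -0.001]
time: 8.98
tool_pos: [494.5, 102.7, 244.7]
tcp_rot: [180.0, 0.1, -8.1]
ft_force: [0.2, 0.2, 1.2]
finger_gap: 51.2
grip_force: 0.0
time: 9.48
tool_pos: [494.8, 102.7, 304.6]
tcp_rot: [-180.0, -0.0, -8.1]
ft_force: [0.4, 0.0, -0.9]
finger_gap: 50.9
grip_force: 0.0
t 9.475 pos [494.751 102.716 304.591] rpy [-179.999   -0.001   -8.121] F [ 0.359  0.05  -0.852] gap 50.854315808143284 grip 0.0
shift units [ 0.787 -0.683 -0.004] turn units [-0. -0. -0.]
```

View pics/c4.png

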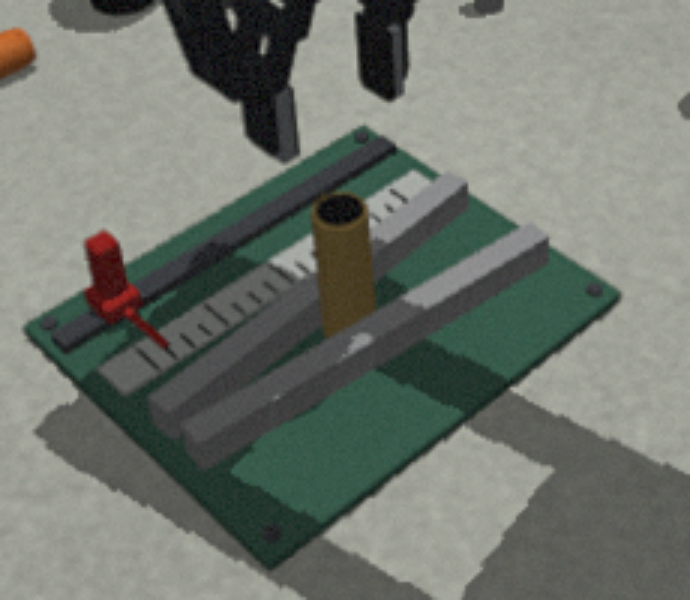

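The tube stands upright in the slot, with its top ring at crop (341,210), i.e. image (283.2,269.5). The knob is untouched.

```bash
python3 - <<'E'
from h import *
s=snapshot("side");p=onz(s,[283.2,269.5],83)[0];a=np.radians(81.9);d=p[:2]-[495.2,101.1];print("tube",p,d@[np.cos(a),np.sin(a)],d@[-np.sin(a),np.cos(a)])
E
python3 go.py 592.3 158.7 300
```

```text
tube [494.49441384 100.60925033  83.        ] -0.5852717399154717 0.6293997612536528
t 9.575 pos [494.386 102.671 303.562] rpy [179.972   0.108  -8.123] F [-0.196 -0.233 -0.046] gap 51.21941185129259 grip 0.0
shift units [ 0.89  -0.693  0.034] turn units [ 0.     0.002 -0.   ]
```

```bash
python3 -m jog '0.297 -0.231 0 0 0 0 -0.2; 0.297 -0.231 0 0 0 0 -0.2; 0.297 -0.231 0 0 0 0 -0.2; 0 0 0 0 0 0 -0.2; 0 0 0 0 0 0 -0.2'; python3 go.py 592.3 158.7 203; python3 - <<'E'
from h import *
s=snapshot("side");cv2.imwrite("pics/c5.png",cv2.resize(s["img"][200:400,150:380,::-1],None,fx=2,fy=2))
E
```

```text
time: 10.2
tool_pos: [592.2, 158.5, 303.3]
tcp_rot: [179.9, 0.1, -8.1]
ft_force: [-0.6, 0.2, 0.2]
finger_gap: 51.0
grip_force: 0.0
t 10.2 pos [592.228 158.518 303.26 ] rpy [179.94    0.149  -8.113] F [-0.571  0.178  0.169] gap 50.951225377439286 grip 0.0
shift units [ 0.003 -0.003  1.003] turn units [ 0.001  0.002 -0.   ]
```

View pics/c5.png

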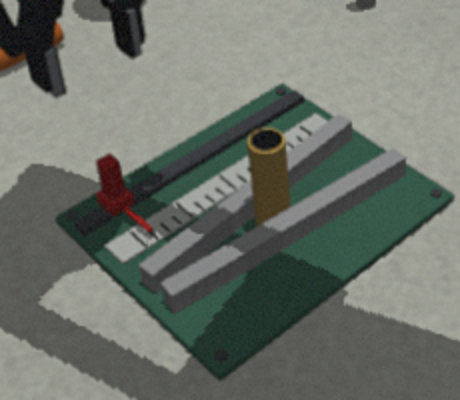

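The fingers are above the knob (crop (110,180)), and the tube is still standing at (270,175). I'll descend, grip, then slide 71 mm towards the tube.

```bash
python3 -m jog '0 0 0.4 0 0 0 -0.2; 0 0 0.4 0 0 0 -0.2; 0 0 0.19 0 0 0 -0.2; 0 0 0 0 0 0 -0.2; 0 0 0 0 0 0 -0.2' 20; python3 -m jog '0 0 0 0 0 0 1; 0 0 0 0 0 0 1; 0 0 0 0 0 0 1; 0 0 0 0 0 0 1'; python3 go.py 582.2 88.4 203
```

```text
time: 10.88
tool_pos: [593.7, 158.7, 207.7]
tcp_rot: [-180.0, -0.1, -8.1]
ft_force: [0.2, 0.1, 0.8]
finger_gap: 51.2
grip_force: 0.0
time: 11.38
tool_pos: [593.5, 158.8, 207.0]
tcp_rot: [-180.0, -0.1, -8.1]
ft_force: [-0.7, -0.4, 6.7]
finger_gap: 13.5
grip_force: 24.4
t 11.375 pos [593.467 158.826 206.988] rpy [-179.967   -0.101   -8.124] F [-0.682 -0.421  6.713] gap 13.48398949810373 grip 24.39504861831665
shift units [-0.012  0.713  0.039] turn units [-0.001 -0.002 -0.   ]
```

```bash
python3 -m jog '0 0.14 0 0 0 0 1; 0 0.19 0 0 0 0 1; 0 0.19 0 0 0 0 1; 0 0.19 0 0 0 0 1; 0 0 0 0 0 0 1'; python3 -m jog '0 0 0 0 0 0 1; 0 0 0 0 0 0 1'; python3 go.py 582.2 88.1 203
```

```text
time: 12.0
tool_pos: [583.2, 86.9, 207.0]
tcp_rot: [180.0, -0.1, -8.2]
ft_force: [-1.9, -0.1, 7.6]
finger_gap: 13.7
grip_force: 24.6
time: 12.25
tool_pos: [583.3, 87.9, 207.0]
tcp_rot: [-180.0, -0.1, -8.1]
ft_force: [-1.7, -0.6, 8.0]
finger_gap: 13.1
grip_force: 24.7
t 12.25 pos [583.315  87.912 207.015] rpy [-179.999   -0.092   -8.139] F [-1.696 -0.634  7.96 ] gap 13.131029743256168 grip 24.676326513290405
shift units [-0.011 -0.     0.04 ] turn units [-0.    -0.002 -0.001]
```

Now release, rise, and check.

```bash
python3 -m jog '0 0 0 0 0 0 -0.2; 0 0 0 0 0 0 -0.2; 0 0 0 0 0 0 -0.2; 0 0 -0.2 0 0 0 -0.2; 0 0 -0.3 0 0 0 -0.2'; python3 -m jog '0 0 -0.4 0 0 0 -0.2; 0 0 -0.4 0 0 0 -0.2; 0 0 0 0 0 0 -0.2; 0 0 0 0 0 0 -0.2'; python3 go.py; python3 - <<'E'
from h import *
s=snapshot("side");cv2.imwrite("pics/c6.png",cv2.resize(s["img"][200:400,170:400,::-1],None,fx=3,fy=3))
E
```

```text
time: 12.88
tool_pos: [582.4, 88.4, 256.3]
tcp_rot: [180.0, 0.1, -8.1]
ft_force: [1.5, -0.4, -0.0]
finger_gap: 51.4
grip_force: 0.0
time: 13.38
tool_pos: [582.8, 88.4, 336.5]
tcp_rot: [-180.0, -0.1, -8.1]
ft_force: [-0.5, 0.5, -0.8]
finger_gap: 51.2
grip_force: 0.0
t 13.375 pos [582.835  88.45  336.546] rpy [-179.988   -0.06    -8.122] F [-0.513  0.498 -0.754] gap 51.18772182852111 grip 0.0
```

View pics/c6.png

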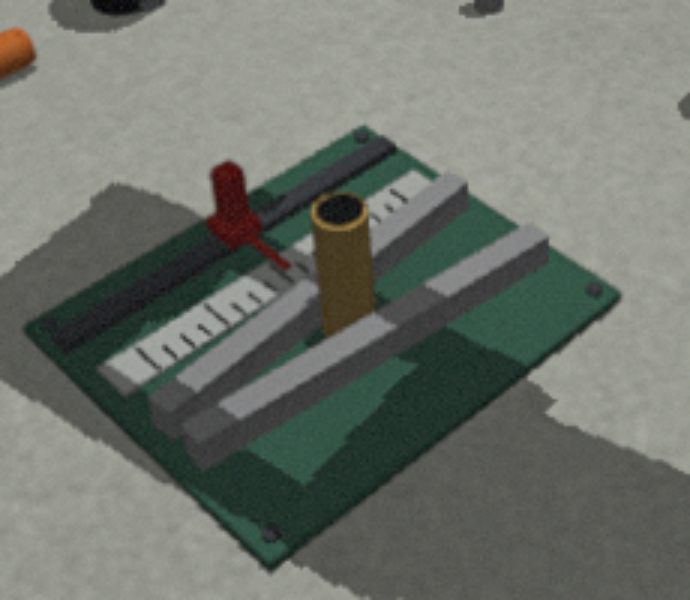

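The knob top is at image (245.2,256.2) and the tube top is still at (283.2,269.5). I'll check their alignment before handing in.

```bash
python3 - <<'E'
from h import *
s=snapshot("side");p=onz(s,[245.2,256.2],56)[0];a=np.radians(81.9);x=(p[:2]-[495.2,101.1])@[np.cos(a),np.sin(a)];print("knob",p,x)
if abs(x+0.6)<7: print(hand_in())
E
```

```text
knob [580.26720693  89.06018072  56.        ] 0.06636833453531239
the job is handed in; nothing more can be done
None
```

The job is handed in. The brass tube stands wedged within about 1 mm of the slot's middle, and the red pointer is within about 1 mm of level with it. Both figures are from the side camera, and the arm was clear of everything at the end.

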